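# Hold the self-closing specimen tray out at its pointer

## Task

Lift the clear sash of the white specimen cabinet all the way up by its blue bar and leave it up, then pull the tray out by its orange post until the white line on the tray is level with the red pointer, with the dish still seated in it. The tray springs back if let go, so finish while gripping the post and keeping the tray at the pointer; do not shift the pointer or the other things on the bench.

Things in the scene. Friction and masses are not known exactly. Their poses are not given: they have to be found in the camera images.
- cabinet: White cabinet fixed to the bench, origin on the bench under its housing's middle. Its front (-x) faces the robot's right (world -y), turned up to 0.3 rad. Housing 150 mm wide (y), x -66 to +75 mm, roof 68 mm high. 12 mm thick base plate, 160 mm wide, runs to x = -190 mm. Two sash guides, 16 mm wide, at x = -75, y = +-72 mm, 122 mm high.
- sash (a joint): Height (m) of the clear vertical sash at the cabinet's front: 0 to 0.01 at the start (down, blocking the tray), 0.045 fully up at its stop. Lifting takes about 7 N; friction holds it where it is left.
- sash_bar (a point): Centre of the blue bar on top of the sash: 84 mm long along cabinet y, 12 mm thick, 12 mm high, on thin rods 32 mm either side of its centre; 38 mm free below it to the sash frame (8 mm thick). Bar centre 112 mm above the bench with the sash at 0, 157 mm fully up; cabinet x = -75 mm. Pinch from above across its thickness (cabinet x).
- tray: Dark steel tray, 100 x 100 mm, wall tops 44 mm above the bench; slides out along cabinet -x, at most 120 mm, under the raised sash. Shut at the start. A spring pulls it back in: 3 N when shut, 0.6 N more per 10 mm. The lowered sash blocks it. Origin and axes coincide with the cabinet's when shut.
- tray_grip (a point): Point on the axis of the upright orange post, 62 mm above the bench. Post 16 x 16 mm, 25 to 88 mm above the bench, sides along cabinet x and y, pinched from above either way. It stands on the tray's tongue (22 mm wide, top at 21 mm), 122 mm in front of the sash when shut, and moves with the tray.
- tray_line (a point): Top of the white line at the tray's front corner on the red pointer's side (cabinet +y), 44 mm above the bench; moves with the tray.
- pointer (a point): Tip of the red pointer, 28 mm above the bench, on a small red rider (top 31 mm) on a rail along the +y edge of the base plate. Set differently each time: the tray must come out 54 to 94 mm. Stiff (15 N). The tray is at the mark when tray_line and pointer have equal x in the cabinet's frame.
- dish: Clear culture dish with pale contents, 64 mm wide, 14 mm tall, loose between four low cleats in the middle of the tray. Origin at the centre of its underside, 19 mm above the bench.
- beaker: Bystander: clear beaker, 55 mm wide, 68 mm tall; loose on the bench to the right of the cabinet. Origin at the centre of its underside.
- red_vial: Bystander: small glass vial with a red cap, 19 mm wide, 52 mm tall; loose on the bench to the right of the cabinet. Origin at the centre of its underside.
- white_vial: Bystander: small glass vial with a white cap, 19 mm wide, 52 mm tall; loose on the bench to the right of the cabinet. Origin at the centre of its underside.
- pale_can: Bystander: white film canister with a grey lid, 33 mm wide, 51 mm tall; loose on the bench to the right of the cabinet. Origin at the centre of its underside.
- lens: Bystander: black spare lens standing on its end, 42 mm wide, 31 mm tall; loose on the bench to the right of the cabinet. Origin at the centre of its underside.

How it is judged:
On the way, in this order (a step that is already met when the one before it is completed fails the run):
1. the sash is fully up while the tray is still shut (value of joint sash above 0.039 m and x of tray_line in the frame of cabinet above -0.077 m), for 0.2 s.
2. the tray is pulled out to the pointer by the fingers (x of tray_line in the frame of pointer between -0.005 and 0.005 m and contact force between the fingers and tray above 2 N), for 0.3 s.
At the end, for the whole second after the job is handed in: The fingers still hold the tray (more than 2 N of contact) and keep it at rest with its white line within 5 mm of the red pointer along the tray's travel; the sash is up (within 6 mm of its stop); the dish lies flat and seated between its cleats, within 8 mm of the middle (all of step 2 and value of joint sash above 0.039 m and linear speed of tray below 0.01 m/s and x of dish in the frame of tray between -0.027 and -0.011 m and y of dish in the frame of tray between -0.008 and 0.008 m and z of dish in the frame of tray below 0.025 m and angle between dish's own z axis and vertical below 0.1 rad); the arm keeps its last pose, push and grip.
It fails at once if the red pointer is shifted by more than 4 mm (distance of pointer from where it was at the start of the episode above 0.004 m).
It fails at once if a bystander is moved by more than 20 mm (distance of any of beaker, red_vial, white_vial, pale_can, lens from where it was at the start of the episode above 0.02 m).
It also fails if it takes over 42 s, if anything falls off the work surface, if the arm or the gripper's body presses on something with over 40 N, if the wrist force passes 120 N, or if a joint passes its speed limit or range.

## Robot

A 7-joint arm with a two-finger parallel gripper is mounted at the origin on a cart in front of the work surface, level with it; the furniture and walls round the work are solid. World frame = base frame: x ahead of the robot, y to its left, z up, the work surface at z = 0. Lengths are in m, angles in rad, forces in N, time in s.
With the tool pointing down it reaches from about 0.425 to 0.925 m from the base axis. Payload 6.8 kg.
Tool frame: the origin (TCP) lies at the very end of the fingers, on their centre line; the grasp point (between the pads) lies 19 mm behind it (r.tcp_to_grasp is the distance from the TCP to the grasp point, in m); z points along the fingers, y is the line along which they close (so a half turn about z gives the same grasp; the last joint's range is limited). The gripper opens to 85 mm and grips with 20 to 120 N. Pads are 22 mm wide; open, the fingers measure 114 mm over their backs; the gripper's body (76 mm by 85 mm) begins 54 mm behind the grasp point. The pads swing forward as they close: fully open they stand 13 mm farther back than shut.
Start: joints at [-1.408, 0.477, 0.022, 1.555, -0.011, 1.109, -0.083], TCP at [0.181, 0.65, 0.231] pointing down, gripper open.
Joint ranges: [-2.96, 2.96], [-0.34, 2.1], [-1.41, 1.46], [0.24, 2.44], [-1.37, 4.51], [0.17, 1.92], [-2.96, 2.96]. Speed limits (rad/s): [2.39, 2.39, 3.14, 3.14, 3.14, 3.14, 3.14].

## Interface

Orientations are given as a rotation vector (axis times angle).
In Python, from bench import r gives the robot as it stands.
- The arm moves only by the tool step_arm, never from a script. Its argument "moves" is a list of rows, each a list of 7 numbers: the shift along the tool's x, y, z in mm, then the turn, a rotation vector about the tool's x, y, z in rad, then the finger opening in mm, from 0 to 85.4. A call has 1 to 8 rows; each row is the pose to reach, as a shift and turn from the pose commanded when the call began, along the tool's axes at that moment; what a row does not reach only later rows make up. A row lasts 1/10 s, in which the tool goes at most 50 mm and 8.59 degrees, less where a joint would pass 70% of its speed; a pose out of reach is approached as far as the arm can. A call with a gripper value outside its range is refused whole. The fingers move at their own pace and stop on an object; "grip_force" is the grip in N (left out, the last holds). Time passes only in rows, so rows that repeat a pose let the fingers close. It gives the time, the measured TCP pose, the force, the opening and the grip force at its end, in the units of the state.
- r.get_obs(): the state, without advancing time (a new reading comes with each control period).
- r.grab_frame(name): name is "scene" or "top" or "wrist"; returns a dict with "image" (480x640x3 uint8, red, green, blue), "depth" (480x640 float32, m along the optical axis (not along the pixel's ray), 0 where there is no reading), "mtx" (3x3 intrinsics, pixels), "k1" (the pictures are not rectified: a ray, as slopes to the right and down, at radius r is drawn at 1 + k1 r^2 times it, then the intrinsics apply), "rvec" (rotation vector, rad) and "tvec" (3), from world to camera coordinates, as OpenCV has them. Camera axes: x right, y down, z forward; pixel columns grow to the right and rows downward; lengths in m; the calibration is good to about 2 mm. A picture is of the moment at which its call begins.
- r.hand_in(): hands the job in; it is judged then, once.
The state is a dict: "clock": time; "joints": joint angles; "qvel": joint speeds; "tau": joint torques, N m; "tcp_pos": TCP position; "orientation": TCP orientation; "contact_force": force on the tool from outside, world axes, zero at the start; "moment": the same for the moment, N m; "grip_width": finger opening in m; "gripper_force": force on a finger pad.
Only numpy, scipy, OpenCV 4.12 (cv2) and the standard library are available. Lean on these libraries where they do the work, as an engineer would, in place of code of your own. Each camera call takes 0.05 s, during which the arm holds its last target. There are 200 camera calls.

## Working session

There is one attempt and no reset: what is moved stays moved. The work goes in short steps, Python scripts to look and compute and a tool call to move; the robot and the scene stay as the last step left them, time stands still between calls to the robot, and variables do not carry over. Pictures are saved under pics/ and viewed, at most 10 in all, crops included, and the job is handed in when it is done.

Besides the shell and the picture viewer there is one more tool, called after "Request:" as name([rows], argument=value, ...), one row to a line, values as JSON. step_arm: Moves the arm, as the interface text tells. Its arguments: {"type":"object","properties":{"moves":{"type":"array","items":{"type":"array","items":{"type":"number"}}},"grip_force":{"type":"number"}},"required":["moves"]}

```bash
mkdir -p pics; cat > h.py <<'E'
import numpy as np, cv2
from bench import r
from scipy.spatial.transform import Rotation as R
def save(name,fn):
    f=r.grab_frame(name); cv2.imwrite(f'pics/{fn}.png',f['image'][:,:,::-1]); np.savez(f'pics/{fn}.npz',**f); return f
def load(fn): return dict(np.load(f'pics/{fn}.npz'))
def ray(f,u,v):
    K=f['mtx']; x=np.array([(u-K[0,2])/K[0,0],(v-K[1,2])/K[1,1]]); s=x.copy()
    for _ in range(20): s=x/(1+float(f['k1'])*(s@s))
    Rm=cv2.Rodrigues(f['rvec'].astype(float).ravel())[0]
    return -Rm.T@f['tvec'].ravel(), Rm.T@np.array([s[0],s[1],1])
def atz(f,u,v,z):
    o,d=ray(f,u,v); return o+d*(z-o[2])/d[2]
def atd(f,u,v):
    o,d=ray(f,u,v); return o+d*f['depth'][int(v),int(u)]
E
python3 - <<'E'
from h import *
for n in('scene','top','wrist'): save(n,n+'0')
a=[cv2.imread(f'pics/{n}0.png') for n in('scene','wrist')]
cv2.imwrite('pics/sw.png',cv2.resize(np.hstack(a),(800,300)))
o=r.get_obs();print(o['tcp_pos'],o['orientation'],r.tcp_to_grasp)
E
```

```text
[0.18042788 0.6499777  0.23055619] [-4.24011124e-01 -3.11274726e+00  2.19835883e-03] 0.0187
```

View pics/top0.png

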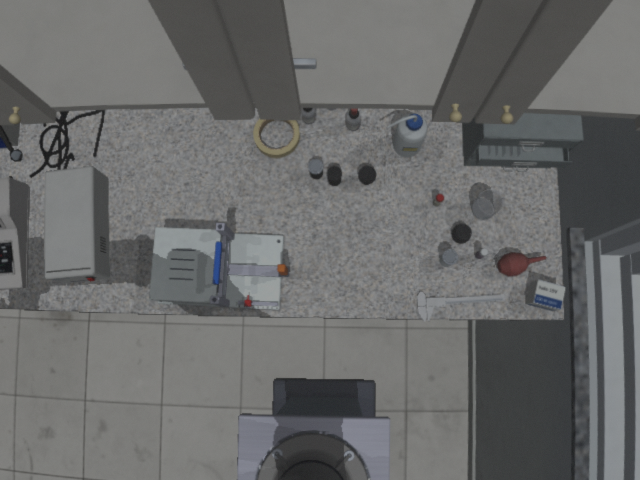

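View pics/sw.png

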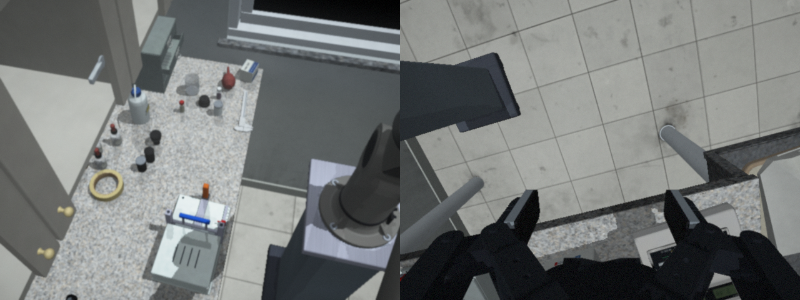

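The top view shows the cabinet facing right (-y): blue bar from about (221,244) to (215,283), orange post top at (282,269), red pointer at (248,302). I'll convert these and view an enlarged crop.

```bash
python3 - <<'E'
from h import *
f=load('top0'); im=cv2.imread('pics/top0.png')
cv2.imwrite('pics/topc.png',cv2.resize(im[215:315,145:295],None,fx=5.3,fy=5.3,interpolation=cv2.INTER_CUBIC))
s=load('scene0'); im=cv2.imread('pics/scene0.png')
cv2.imwrite('pics/scc.png',cv2.resize(im[280:470,220:400],None,fx=3.1,fy=3.1,interpolation=cv2.INTER_CUBIC))
for u,v,z in((221,244,.12),(215,283,.12),(282,269,.088),(248,302,.03)): print(atz(f,u,v,z).round(3),atd(f,u,v).round(3))
o,d=ray(f,320,240);print(o,d)
E
```

```text
[0.493 0.184 0.12 ] [0.493 0.184 0.124]
[0.416 0.193 0.12 ] [0.416 0.192 0.122]
[0.45  0.066 0.088] [0.45  0.066 0.086]
[0.386 0.141 0.03 ] [0.386 0.141 0.031]
[ 0.3156037  -0.04914432  1.20675056] [ 0.17088032  0.03568744 -0.98498387]
```

View pics/topc.png

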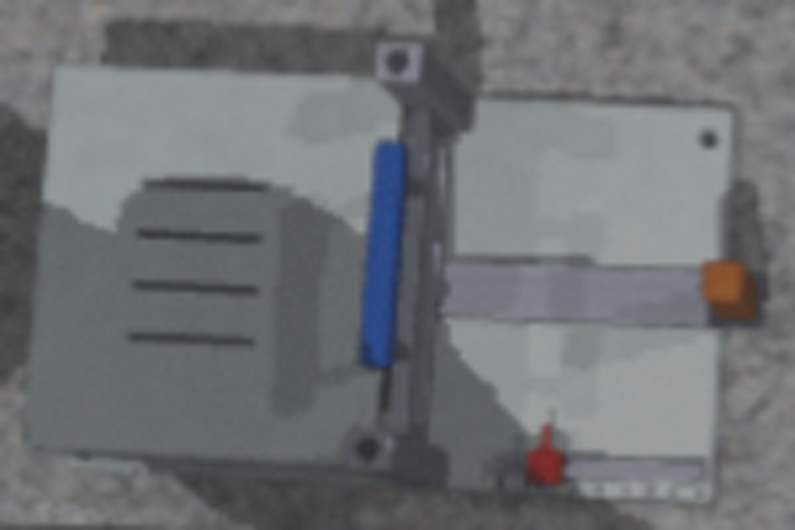

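View pics/scc.png

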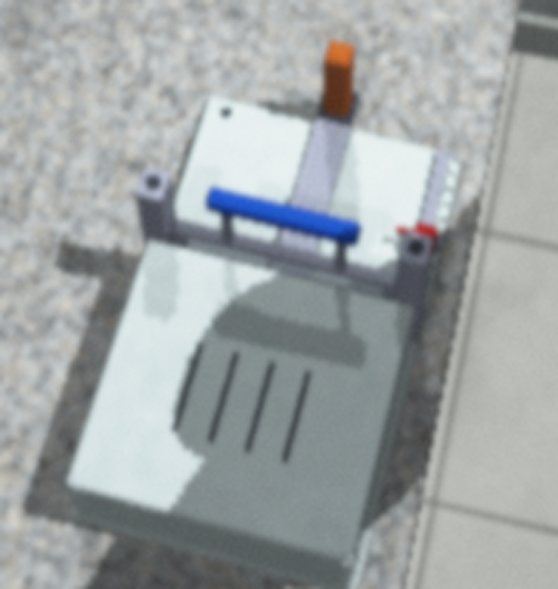

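Enlarged: guide tops at (220.1,226.3) and (214.4,299.5), bar ends (218.6,241.8)/(215.8,283.9), post top (281.6,268.2), pointer tip (248.2,295.6), all in full-image pixels.

```bash
python3 - <<'E'
from h import *
f=load('top0')
g1=atz(f,220.1,226.3,.122);g2=atz(f,214.4,299.5,.122)
p=atz(f,281.6,268.2,.088);t=atz(f,248.2,295.6,.028)
b1=atz(f,218.6,241.8,.12);b2=atz(f,215.8,283.9,.12)
print(g1,g2,np.linalg.norm(g1-g2),p,t,b1,b2)
ey=(g2-g1)[:2];ey/=np.linalg.norm(ey); ex=np.array([ey[1],-ey[0]])
print('ex',ex,'ey',ey,'ang',np.arctan2(ex[1],ex[0]))
mid=((g1+g2)/2)[:2]; O=mid+.075*ex
c=lambda q:((q[:2]-O)@ex,(q[:2]-O)@ey)
for q in(p,t,b1,b2): print(np.round(c(q),4))
print('barcentre',O-.075*ex,'post exp',O-.197*ex)
o=r.get_obs();M=R.from_rotvec(o['orientation']).as_matrix();print(M.round(3))
E
```

```text
[0.52817739 0.18761828 0.122     ] [0.38405036 0.19199188 0.122     ] 0.144193379570037 [0.45145635 0.06679848 0.088     ] [0.39973962 0.14149158 0.028     ] [0.49752769 0.18947681 0.12      ] [0.41454008 0.19104561 0.12      ]
ex [0.03033144 0.9995399 ] ey [-0.9995399   0.03033144] ang 1.540460231495032
[-0.1981  0.0009]
[-0.125   0.0549]
[-0.0741 -0.0414]
[-0.075   0.0416]
barcentre [0.45611387 0.18980508] post exp [0.45241344 0.06786121]
[[-0.964  0.267 -0.   ]
 [ 0.267  0.964 -0.001]
 [-0.    -0.001 -1.   ]]
```

```bash
python3 - <<'E'
from h import *
f=load('top0')
for v in range(170,300,15): print(v,[tuple(atd(f,u,v).round(2)) for u in (5,50,75,95,115,135)])
o=r.get_obs();M=R.from_rotvec(o['orientation']).as_matrix()
print(M.T@(np.array([.456,.190,.20])-o['tcp_pos']), np.arctan2(M[1,1],M[0,1])-np.arctan2(.9995,.0303))
E
```

```text
170 [(np.float64(0.68), np.float64(0.75), np.float64(0.01)), (np.float64(0.65), np.float64(0.58), np.float64(0.09)), (np.float64(0.65), np.float64(0.52), np.float64(0.1)), (np.float64(0.66), np.float64(0.48), np.float64(0.08)), (np.float64(0.68), np.float64(0.47), np.float64(0.0)), (np.float64(0.68), np.float64(0.42), np.float64(0.0))]
185 [(np.float64(0.62), np.float64(0.68), np.float64(0.09)), (np.float64(0.62), np.float64(0.57), np.float64(0.1)), (np.float64(0.62), np.float64(0.51), np.float64(0.1)), (np.float64(0.62), np.float64(0.47), np.float64(0.08)), (np.float64(0.64), np.float64(0.46), np.float64(0.0)), (np.float64(0.65), np.float64(0.42), np.float64(-0.0))]
200 [(np.float64(0.59), np.float64(0.68), np.float64(0.1)), (np.float64(0.59), np.float64(0.57), np.float64(0.09)), (np.float64(0.59), np.float64(0.51), np.float64(0.1)), (np.float64(0.59), np.float64(0.47), np.float64(0.08)), (np.float64(0.61), np.float64(0.46), np.float64(0.0)), (np.float64(0.61), np.float64(0.41), np.float64(0.0))]
215 [(np.float64(0.56), np.float64(0.68), np.float64(0.09)), (np.float64(0.55), np.floa
[... 1292 characters left out ...]
float64(0.69), np.float64(0.04)), (np.float64(0.43), np.float64(0.55), np.float64(0.1)), (np.float64(0.43), np.float64(0.5), np.float64(0.09)), (np.float64(0.43), np.float64(0.46), np.float64(0.08)), (np.float64(0.44), np.float64(0.44), np.float64(0.0)), (np.float64(0.44), np.float64(0.4), np.float64(-0.0))]
290 [(np.float64(0.4), np.float64(0.72), np.float64(-0.0)), (np.float64(0.4), np.float64(0.6), np.float64(0.01)), (np.float64(0.4), np.float64(0.54), np.float64(0.0)), (np.float64(0.41), np.float64(0.49), np.float64(0.0)), (np.float64(0.41), np.float64(0.44), np.float64(0.0)), (np.float64(0.41), np.float64(0.4), np.float64(0.0))]
[-0.38856028 -0.36946759  0.03110898] -0.24046297270968986
```

Request:
step_arm([
  [-30, -28, 0, 0, 0, 0, 85],
  [-60, -57, 0, 0, 0, 0, 85],
  [-95, -90, 0, 0, 0, 0, 85],
  [-130, -123, 0, 0, 0, 0, 85],
  [-165, -156, 0, 0, 0, 0, 85],
  [-200, -190, 0, 0, 0, 0, 85],
  [-230, -218, 0, 0, 0, 0, 85],
  [-255, -242, 0, 0, 0, 0, 85],
], grip_force=40)

```text
clock: 0.95
tcp_pos: [0.3626, 0.3464, 0.2313]
orientation: [0.427, 3.112, -0.001]
contact_force: [-0.1, -0.2, -0.2]
grip_width: 0.0849
gripper_force: 0.0
```

Request:
step_arm([
  [-30, -28, 2, 0, 0, -0.06, 85],
  [-60, -57, 5, 0, 0, -0.12, 85],
  [-95, -90, 10, 0, 0, -0.18, 85],
  [-120, -115, 15, 0, 0, -0.24, 85],
  [-134, -127, 20, 0, 0, -0.24, 85],
  [-134, -127, 20, 0, 0, -0.24, 85],
  [-134, -127, 20, 0, 0, -0.24, 85],
])

```text
clock: 1.65
tcp_pos: [0.4564, 0.191, 0.2112]
orientation: [-0.049, -3.141, -0.0]
contact_force: [0.2, -0.1, 1.3]
grip_width: 0.0847
gripper_force: 0.0
```

```bash
cat >> h.py <<'E'
def go(p,q=None):
    o=r.get_obs();M=R.from_rotvec(o['orientation']).as_matrix()
    print('tcp',o['tcp_pos'].round(4),'F',np.round(o['contact_force'],1),'w',o['grip_width'],'t',o['clock'],'gf',o['gripper_force'])
    ang=np.arctan2(M[1,1],M[0,1])-np.arctan2(.9995,.0303)
    print('move mm',(1000*M.T@(np.array(p)-o['tcp_pos'])).round(1),'turnz',ang.round(3),'ztool',M[:,2].round(3))
E
python3 - <<'E'
from h import *
go([.456,.190,.0975]); save('wrist','w1')
E
```

```text
tcp [0.4564 0.191  0.2112] F [ 0.2 -0.1  1.3] w 0.08471327078558025 t 1.65 gf 0.0
move mm [  0.3  -1.  113.7] turnz -0.001 ztool [-0.001  0.    -1.   ]
```

View pics/w1.png

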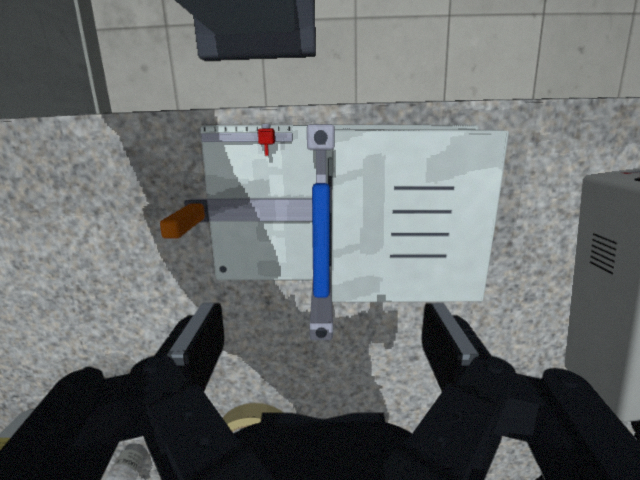

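The wrist view shows the bar (321,185–296) centred between the fingers, and the pointer tip at (267,155). Descend and grip.

Request:
step_arm([
  [0, -1, 25, 0, 0, 0, 85],
  [0, -1, 60, 0, 0, 0, 85],
  [0, -1, 90, 0, 0, 0, 85],
  [0, -1, 108, 0, 0, 0, 85],
  [0, -1, 113, 0, 0, 0, 85],
  [0, -1, 113, 0, 0, 0, 40],
  [0, -1, 113, 0, 0, 0, 0],
  [0, -1, 113, 0, 0, 0, 0],
], grip_force=50)

```text
clock: 2.5
tcp_pos: [0.4574, 0.1905, 0.0995]
orientation: [0.048, 3.139, 0.002]
contact_force: [0.4, 0.0, 0.3]
grip_width: 0.0436
gripper_force: 0.0
```

Request:
step_arm([
  [0, 0, 0, 0, 0, 0, 0],
  [0, 0, 0, 0, 0, 0, 0],
  [0, 0, 0, 0, 0, 0, 0],
])

```text
clock: 2.8
tcp_pos: [0.457, 0.1897, 0.0988]
orientation: [0.049, 3.141, 0.001]
contact_force: [-0.6, -1.6, 4.4]
grip_width: 0.011
gripper_force: 50.5
```

Gripped on the bar. Lift about 41 mm.

Request:
step_arm([
  [0, 0, -4, 0, 0, 0, 0],
  [0, 0, -11, 0, 0, 0, 0],
  [0, 0, -18, 0, 0, 0, 0],
  [0, 0, -25, 0, 0, 0, 0],
  [0, 0, -32, 0, 0, 0, 0],
  [0, 0, -37, 0, 0, 0, 0],
  [0, 0, -39, 0, 0, 0, 0],
  [0, 0, -39, 0, 0, 0, 0],
])

```text
clock: 3.6
tcp_pos: [0.4568, 0.1897, 0.1369]
orientation: [0.048, 3.141, -0.0]
contact_force: [6.9, 0.9, -14.1]
grip_width: 0.0108
gripper_force: 50.9
```

Request:
step_arm([
  [0, 0, -1, 0, 0, 0, 0],
  [0, 0, -2, 0, 0, 0, 0],
  [0, 0, -2, 0, 0, 0, 0],
])

```text
clock: 3.9
tcp_pos: [0.4566, 0.1896, 0.137]
orientation: [0.048, 3.141, -0.002]
contact_force: [13.4, 3.0, -34.3]
grip_width: 0.011
gripper_force: 49.7
```

The force rises with no motion, so the sash is at its stop. Relax, release, retreat upward.

Request:
step_arm([
  [0, 0, 2, 0, 0, 0, 0],
  [0, 0, 2, 0, 0, 0, 30],
  [0, 0, 2, 0, 0, 0, 60],
  [0, 0, 2, 0, 0, 0, 85],
  [0, 0, 2, 0, 0, 0, 85],
  [0, 0, -20, 0, 0, 0, 85],
  [0, 0, -55, 0, 0, 0, 85],
  [0, 0, -55, 0, 0, 0, 85],
])

```text
clock: 4.7
tcp_pos: [0.459, 0.191, 0.1984]
orientation: [0.049, 3.135, 0.007]
contact_force: [0.2, 1.4, 0.1]
grip_width: 0.0847
gripper_force: 0.0
```

```bash
python3 - <<'E'
from h import *
go([.4518,.067,.20]); f=save('wrist','w2'); save('top','top2')
im=cv2.imread('pics/w2.png');im2=cv2.imread('pics/top2.png')
cv2.imwrite('pics/c2.png',np.hstack([cv2.resize(im,(400,300)),cv2.resize(im2[200:320,140:300],(400,300))]))
E
```

```text
tcp [0.459  0.191  0.1984] F [0.2 1.4 0.1] w 0.08468653265150809 t 4.7 gf 0.0
move mm [   3.4 -124.2   -2.2] turnz -0.001 ztool [ 0.006  0.004 -1.   ]
```

View pics/c2.png

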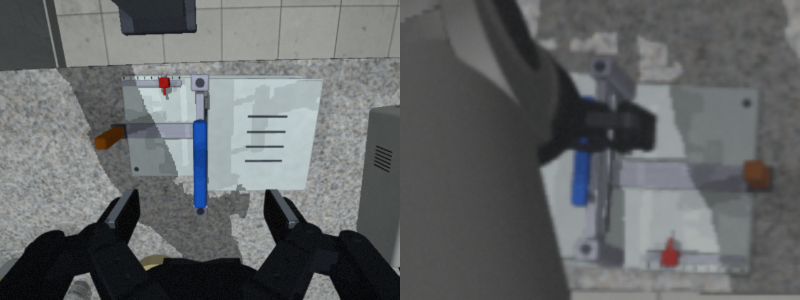

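Both views show the blue bar up and the tray still shut. Next: the post.

Request:
step_arm([
  [1, -30, 0, 0, 0, 0, 85],
  [2, -70, 0, 0, 0, 0, 85],
  [3, -105, 0, 0, 0, 0, 85],
  [3, -122, 20, 0, 0, 0, 85],
  [3, -123, 50, 0, 0, 0, 85],
  [3, -123, 70, 0, 0, 0, 85],
  [3, -123, 70, 0, 0, 0, 85],
  [3, -123, 70, 0, 0, 0, 85],
])

```text
clock: 5.6
tcp_pos: [0.4493, 0.0668, 0.1239]
orientation: [-0.048, -3.139, 0.001]
contact_force: [-0.3, 0.8, 0.9]
grip_width: 0.0848
gripper_force: 0.0
```

```bash
python3 - <<'E'
from h import *
go([.452,.0674,.045]); f=save('wrist','w3')
E
```

```text
tcp [0.4493 0.0668 0.1239] F [-0.3  0.8  0.9] w 0.08481507913954307 t 5.6 gf 0.0
move mm [-2.8  0.7 78.9] turnz -0.001 ztool [-0.002 -0.001 -1.   ]
```

View pics/w3.png

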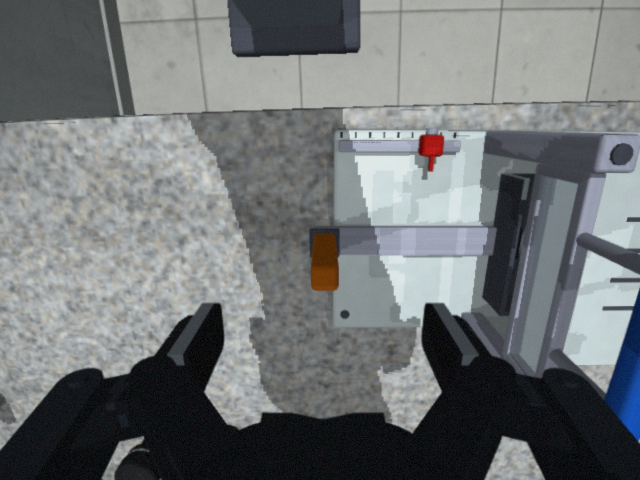

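The post top (324,280) is centred between the fingers; the tray opening is visible under the raised sash, with the pointer tip at (431,172). Descend and grip.

Request:
step_arm([
  [-3, 1, 20, 0, 0, 0, 85],
  [-3, 1, 45, 0, 0, 0, 85],
  [-3, 1, 68, 0, 0, 0, 85],
  [-3, 1, 77, 0, 0, 0, 85],
  [-3, 1, 77, 0, 0, 0, 60],
  [-3, 1, 77, 0, 0, 0, 30],
  [-3, 1, 77, 0, 0, 0, 0],
  [-3, 1, 77, 0, 0, 0, 0],
], grip_force=50)

```text
clock: 6.45
tcp_pos: [0.4536, 0.0681, 0.0482]
orientation: [0.048, 3.139, 0.001]
contact_force: [-0.1, 0.3, 0.4]
grip_width: 0.0275
gripper_force: 0.0
```

Request:
step_arm([
  [0, 0, 0, 0, 0, 0, 0],
  [0, 0, 0, 0, 0, 0, 0],
  [0, 0, 0, 0, 0, 0, 0],
])

```text
clock: 6.75
tcp_pos: [0.4534, 0.0677, 0.048]
orientation: [0.049, 3.14, 0.0]
contact_force: [-0.9, -0.8, 6.7]
grip_width: 0.0154
gripper_force: 51.0
```

```bash
python3 - <<'E'
from h import *
go([.452,.0674,.045])
f=load('w3')
t=atz(f,431,171,.028);print(t)
E
```

```text
tcp [0.4534 0.0677 0.048 ] F [-0.9 -0.8  6.7] w 0.015382339005196744 t 6.75 gf 50.9888756275177
move mm [ 1.4 -0.4  3. ] turnz -0.001 ztool [ 0.001  0.    -1.   ]
[0.40159408 0.14312939 0.028     ]
```

Gripped. Pull 50 mm smoothly along tool -y.

Request:
step_arm([
  [0, -2, 0, 0, 0, 0, 0],
  [0, -5, 0, 0, 0, 0, 0],
  [0, -9, 0, 0, 0, 0, 0],
  [0, -13, 0, 0, 0, 0, 0],
  [0, -17, 0, 0, 0, 0, 0],
  [0, -21, 0, 0, 0, 0, 0],
  [0, -24, 0, 0, 0, 0, 0],
  [0, -27, 0, 0, 0, 0, 0],
])

```text
clock: 7.55
tcp_pos: [0.4526, 0.0425, 0.048]
orientation: [0.046, 3.14, 0.003]
contact_force: [-1.4, 5.6, 5.2]
grip_width: 0.0153
gripper_force: 50.9
```

Request:
step_arm([
  [0, -3, 0, 0, 0, 0, 0],
  [0, -6, 0, 0, 0, 0, 0],
  [0, -10, 0, 0, 0, 0, 0],
  [0, -14, 0, 0, 0, 0, 0],
  [0, -17, 0, 0, 0, 0, 0],
  [0, -20, 0, 0, 0, 0, 0],
  [0, -22, 0, 0, 0, 0, 0],
  [0, -22, 0, 0, 0, 0, 0],
])

```text
clock: 8.35
tcp_pos: [0.452, 0.0205, 0.048]
orientation: [0.047, 3.14, 0.003]
contact_force: [-1.3, 6.1, 5.7]
grip_width: 0.0156
gripper_force: 50.9
```

```bash
python3 - <<'E'
from h import *
go([.452,.0674,.045])
f=save('wrist','w4'); save('top','top4'); save('scene','sc4')
im=cv2.imread('pics/w4.png'); im2=cv2.imread('pics/top4.png')
s=cv2.imread('pics/sc4.png')
cv2.imwrite('pics/c4.png',np.vstack([cv2.resize(im[100:300,240:640],(800,400)),np.hstack([cv2.resize(im2[210:320,180:300],(400,200),interpolation=cv2.INTER_CUBIC),cv2.resize(s[270:370,250:400],(400,200),interpolation=cv2.INTER_CUBIC)])]))
E
```

```text
tcp [0.452  0.0205 0.048 ] F [-1.3  6.1  5.7] w 0.0156203377614755 t 8.35 gf 50.92732608318329
move mm [ 1.4 46.9  3.1] turnz 0.001 ztool [ 0.001  0.002 -1.   ]
```

View pics/c4.png

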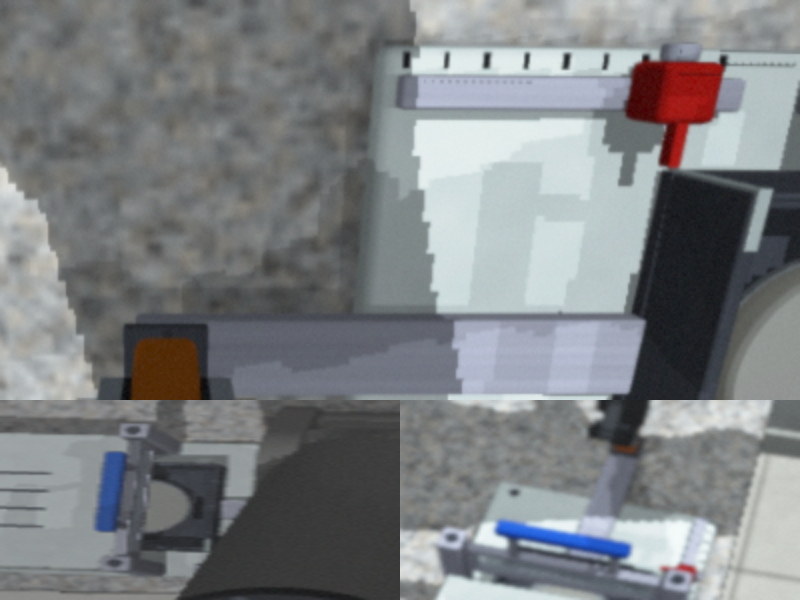

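The wrist crop shows the pointer tip at crop (672,165) → full (576,182.5), and the white line's top at the tray corner at crop (763,190) → full (621.5,195); the dish is in the tray. Computing the remaining distance.

```bash
python3 - <<'E'
from h import *
f=load('w4'); ex=np.array([.0303,.9995])
t=atz(f,576,182.5,.028)
for u,v in((621.5,195),(624,195),(618,194)):
    l=atz(f,u,v,.044); print(t,l,atd(f,u,v),'remain mm',(l-t)[:2]@ex*1000)
im=cv2.imread('pics/w4.png'); cv2.imwrite('pics/c4b.png',cv2.resize(im[160:240,540:640],(800,640),interpolation=cv2.INTER_CUBIC)[:600])
E
```

```text
[0.40133463 0.14370831 0.028     ] [0.4044323  0.15355484 0.044     ] [0.40415146 0.15241627 0.04528617] remain mm 9.935468301023597
[0.40133463 0.14370831 0.028     ] [0.4044583 0.1546986 0.044    ] [0.40433975 0.15421414 0.0445425 ] remain mm 11.07944028209774
[0.40133463 0.14370831 0.028     ] [0.40395121 0.15185224 0.044     ] [0.40431758 0.15334041 0.04229662] remain mm 8.219145393671317
```

View pics/c4b.png

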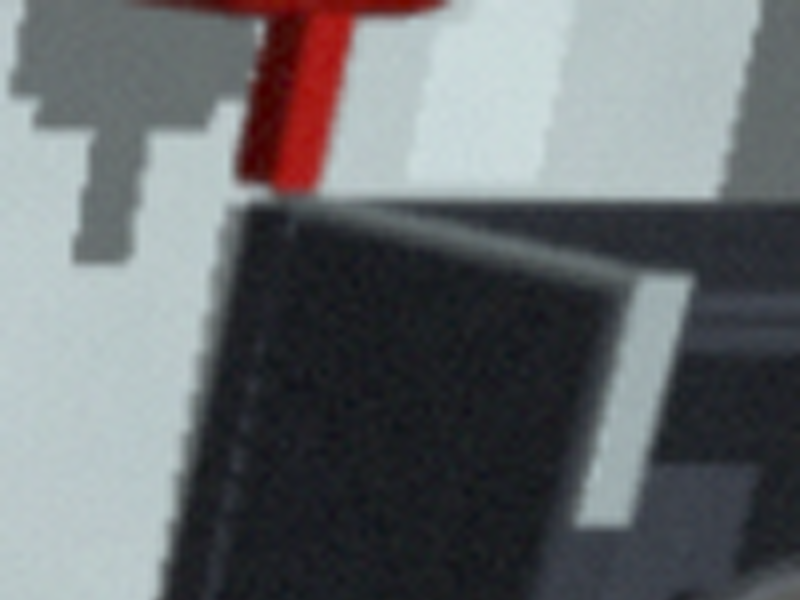

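Request:
step_arm([
  [0, -2, 0, 0, 0, 0, 0],
  [0, -5, 0, 0, 0, 0, 0],
  [0, -8, 0, 0, 0, 0, 0],
  [0, -10, 0, 0, 0, 0, 0],
  [0, -10, 0, 0, 0, 0, 0],
  [0, -10, 0, 0, 0, 0, 0],
  [0, -10, 0, 0, 0, 0, 0],
])

```text
clock: 9.2
tcp_pos: [0.4517, 0.0109, 0.0479]
orientation: [0.046, 3.14, 0.003]
contact_force: [-1.6, 6.4, 5.1]
grip_width: 0.0157
gripper_force: 50.9
```

```bash
python3 - <<'E'
from h import *
go([.452,.0205,.048])
f=save('wrist','w5'); im=cv2.imread('pics/w5.png'); s=load('sc4'); save('scene','sc5'); im2=cv2.imread('pics/sc5.png')
cv2.imwrite('pics/c5.png',np.hstack([cv2.resize(im[140:240,540:640],(600,600),interpolation=cv2.INTER_CUBIC),cv2.resize(im2[260:410,320:370],(200,600))]))
b=load('sc5')
d=[atd(b,u,v)[2] for u in range(270,345,2) for v in range(330,365,1) if b['image'][v,u,2]>1.8*b['image'][v,u,0] and b['image'][v,u,2]>90]
print('bar top z',np.percentile(d,[50,90]),len(d))
E
```

```text
tcp [0.4517 0.0109 0.0479] F [-1.6  6.4  5.1] w 0.015661339572132636 t 9.2 gf 50.93482196331024
move mm [-0.   9.6 -0.1] turnz 0.001 ztool [ 0.001  0.002 -1.   ]
bar top z [0.16178778 0.16477151] 192
```

View pics/c5.png

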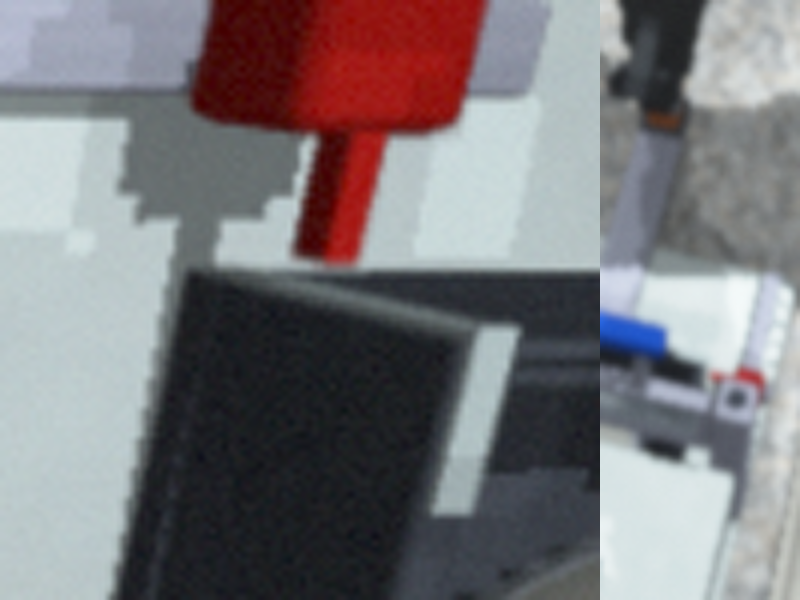

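Line top at crop (497,325) → (622.8,194.2); pointer tip at crop (340,262) → (596.7,183.7). The bar top at 0.163 m confirms the sash is fully up.

```bash
python3 - <<'E'
from h import *
f=load('w5'); ex=np.array([.0303,.9995])
l=atz(f,622.8,194.2,.044)
for u,v in((597.2,183.7),(594.5,183.5)):
    t=atz(f,u,v,.028); print(t,l,(l-t)[:2]@ex*1000)
f=load('w4');l=atz(f,622.75,194.5,.044);t=atz(f,577,184,.028);print((l-t)[:2]@ex*1000)
# depth-free check of camera: tray wall bottom/top offset along x: vertical front corner edge
f=load('w5'); 
for z,p in((.044,(619,194.6)),(.013,(571.5,185)),(.016,(571.5,185))): print(z,atz(f,*p,z))
E
```

```text
[0.40181182 0.14463232 0.028     ] [0.40376043 0.14440243 0.044     ] -0.17073160890084943
[0.40168663 0.14327265 0.028     ] [0.40376043 0.14440243 0.044     ] 1.1920507952889245
9.794328986229509
0.044 [0.40389947 0.14270799 0.044     ]
0.013 [0.40493    0.14295376 0.013     ]
0.016 [0.40437582 0.14077538 0.016     ]
```

The line is within about 1 mm of the pointer. Hold briefly, then hand in.

Request:
step_arm([
  [0, 0, 0, 0, 0, 0, 0],
  [0, 0, 0, 0, 0, 0, 0],
  [0, 0, 0, 0, 0, 0, 0],
  [0, 0, 0, 0, 0, 0, 0],
  [0, 0, 0, 0, 0, 0, 0],
])

```text
clock: 9.8
tcp_pos: [0.4517, 0.0109, 0.0479]
orientation: [0.046, 3.14, 0.003]
contact_force: [-1.5, 6.1, 5.5]
grip_width: 0.0158
gripper_force: 50.9
```

```bash
python3 -c "
from bench import r
print(r.hand_in())"
```

```text
the job is handed in; nothing more can be done
None
```

I handed the job in at about 10 s with the sash fully up, the post still gripped and the tray's white line measured within about 1 mm of the pointer. The dish was seen in the tray just before the last 10 mm of the pull, but I did not measure whether it is seated, and the hand-in returned no verdict.

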